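Close up the parts-bin row and confirm it

ROBOT

A 6-joint arm with a two-finger parallel gripper is mounted at the origin on a cart in front of the work surface, level with it; the furniture and walls round the work are solid. World frame = base frame: x ahead of the robot, y to its left, z up, the work surface at z = 0. Lengths are in m, angles in rad, forces in N, time in s.
With the tool pointing down it reaches from about 0.275 to 0.875 m from the base axis. Payload 12.5 kg.
Tool frame: the origin (TCP) lies where the fingers leave the gripper's body, on its centre line; the fingertips stand 73 mm ahead of it and the grasp point (between the pads) lies 54 mm ahead of it; z points along the fingers, y is the line along which they close (so a half turn about z gives the same grasp; the last joint's range is limited). The gripper opens to 85 mm and grips with 20 to 120 N. Pads are 22 mm wide; open, the fingers measure 114 mm over their backs; the gripper's body (76 mm by 85 mm) begins 54 mm behind the grasp point. The pads swing forward as they close: fully open they stand 13 mm farther back than shut.
Start: joints at [-1.322, 0.351, 1.652, -0, 1.139, -0.085], TCP at [0.18, -0.52, 0.304] pointing down, gripper open.
Joint ranges: [-2.75, 2.75], [-0.79, 2.1], [0.01, 2.65], [-1.57, 4.71], [0.07, 3.14], [-2.87, 2.87]. Speed limits (rad/s): [2.22, 2.22, 2.79, 3.14, 3.14, 3.14].

INTERFACE

Orientations are given as a unit quaternion [x, y, z, w].
In Python, from station import arm gives the robot as it stands.
- The arm moves only by the tool play_rows, never from a script. Its argument "moves" is a list of rows, each a list of 4 numbers: the shift along the tool's x, y, z scaled (see below), then the turn about the tool's z scaled (see below). In form: [[dx, dy, dz, roll], ...]. A call has 1 to 8 rows; each row shifts and turns the commanded pose from where the row before left it, along the tool's axes as they then stand; what a row does not reach is not made up. The controller multiplies each number of a shift by 4 cm and each number of a turn by 6 degrees. A row lasts 1/12 s, in which the tool goes at most 41.7 mm and 7.16 degrees, less where a joint would pass 70% of its speed; a pose out of reach is approached as far as the arm can. A call with a number of a shift or a turn outside -1 to 1 is refused whole. A call with a gripper value outside its range is refused whole. "fingers" is the closure, from -1 (fully open) to 1 (shut), set as the call begins (left out, the last holds). The fingers move at their own pace and stop on an object; "squeeze" is the grip in N (left out, the last holds). Time passes only in rows, so rows that do not move let the fingers close. It gives the time, the measured TCP pose, the force, the opening and the grip force at its end, in the units of the state.
- arm.read_state(): the state, without advancing time (a new reading comes with each control period).
- arm.snapshot(name): name is "scene" or "top"; returns the picture (420x560x3 uint8, red, green, blue); there is no depth.
- arm.calibration(name): a dict with "fovy" (degrees; the focal length in pixels is half the picture's height over the tangent of half this angle, whatever the lens; pixels are square), "cx", "cy" (the principal point, pixels), "pose" (4x4, takes a point from camera to world coordinates). Camera axes: x right, y up, looking along -z (the intrinsics and any distortion apply to the point x, -y, -z); pixel columns grow to the right and rows downward; lengths in m; the calibration is good to about 2 mm. A picture is of the moment at which its call begins. calibration takes no time and is no camera call.
- arm.finish_job(): hands the job in; it is judged then, once.
The state is a dict: "clock": time; "joints": joint angles; "joint_vel": joint speeds; "joint_efforts": joint torques, N m; "eef_pos": TCP position; "tool_rot": TCP orientation; "contact_force": force on the tool from outside, world axes, zero at the start; "torque": the same for the moment, N m; "width": finger opening in m; "grasp_force": force on a finger pad.
Only numpy, scipy, OpenCV 4.12 (cv2) and the standard library are available. Lean on these libraries where they do the work, as an engineer would, in place of code of your own. Each camera call takes 0.05 s, during which the arm holds its last target. There are 200 camera calls.

TASK

Set the yellow bin and then the blue bin in the bin rack beside the black one, fronts towards the button rail and backs flush against the back fence, so that from the orange end stop on the left the order is black, yellow, blue. Then push the row sideways up against the end stop so that no gaps are left, finishing with a short firm but gentle squeeze of about 15 newtons (never more than 30). Last, with the row closed, press the three confirm buttons on the rail fully down and let each come up again, one at a time from left to right: white, yellow, blue; leave the row closed and the other things on the bench where they are.

Things in the scene. Friction and masses are not known exactly. Their poses are not given: they have to be found in the camera images.
- black_bin: black open-front parts bin, 101 deep (x) x 68 wide (y) x 50 mm tall, walls 2.5 mm, 0.15 kg; origin: centre of its underside; back wall at x = +50 mm, low open front (18 mm tall) towards -x; side walls slope down towards the front; pinch from above across the side walls, 0 to 20 mm behind the middle; it already stands in the rack with its back by the fence, some way short of the end stop
- yellow_bin: yellow open-front parts bin, 101 deep (x) x 68 wide (y) x 50 mm tall, walls 2.5 mm, 0.15 kg; origin: centre of its underside; back wall at x = +50 mm, low open front (18 mm tall) towards -x; side walls slope down towards the front; pinch from above across the side walls, 0 to 20 mm behind the middle; starts on the bench to the right of the rack
- blue_bin: blue open-front parts bin, 101 deep (x) x 68 wide (y) x 50 mm tall, walls 2.5 mm, 0.15 kg; origin: centre of its underside; back wall at x = +50 mm, low open front (18 mm tall) towards -x; side walls slope down towards the front; pinch from above across the side walls, 0 to 20 mm behind the middle; starts on the bench to the right of the rack
- rack: fixed bin rack, 177 (x) x 315 mm (y); origin: on its underside, x towards its far side; plate top, where bins stand, at 10 mm. Grey fence: face x = +70, top at 44 mm; orange end stop at the left, top at 56 mm, clamped with its face anywhere at y = 122 to 142 mm, to be felt for; right end open, plate y = -165 to +150 mm; button rail in front, buttons at x = -76 mm; bin room x = -53 to +70
- rack_corner (a point): on the plate's top at the fence's face, where the end stop's face would be if set fully to the left (it may stand up to 20 mm to the right of here); axes: x towards the fence, y towards the end stop, z up. Bins in a closed row have their origins at x = -50 mm, z = 0 and 68 mm apart along y; the black one's y is -34 to -54 mm, as the stop is set
- btn_left (a joint): white spring button: 0 up, 0.006 m fully down; about 5 N presses it fully
- btn_middle (a joint): yellow spring button: 0 up, 0.006 m fully down; about 5 N presses it fully
- btn_right (a joint): blue spring button: 0 up, 0.006 m fully down; about 5 N presses it fully
- btn_left_top (a point): centre of the white (left) button's top, 26 mm across, 37 mm above the bench; it is pressed straight down
- btn_middle_top (a point): centre of the yellow (middle) button's top, same size
- btn_right_top (a point): centre of the blue (right) button's top, same size
- blue_tape: roll of blue tape lying flat, 60 mm across, 19 mm tall, a bystander; origin at the centre of its underside
- brown_bottle: brown dropper bottle with a red cap, 31 mm across, 90 mm tall, a bystander; origin at the centre of its underside
- paper_labels: roll of white labels, 66x78x33 mm, a bystander; origin at the centre of its underside
- tub: white round tub with a blue lid, 69 mm across, 50 mm tall, a bystander; origin at the centre of its underside

How it is judged:
On the way, in this order (a step that is already met when the one before it is completed fails the run):
1. the three bins stand in order in a closed row, and the row is pressed against the rack's orange end stop (contact force between the black bin and the rack over 7 N) (y of black_bin in the frame of rack_corner above -0.057 m and y of yellow_bin in the frame of black_bin between -0.071 and -0.06 m and y of blue_bin in the frame of yellow_bin between -0.071 and -0.06 m and x of black_bin in the frame of rack_corner between -0.0553 and -0.04 m and z of black_bin in the frame of rack_corner between -0.004 and 0.004 m and angle between the x axis of each of black_bin, yellow_bin, blue_bin and the x axis of rack_corner, either way round below 0.07 rad and angle between each of black_bin, yellow_bin, blue_bin's own z axis and vertical below 0.05 rad and x of rack_corner in the frame of black_bin above 0 m and x of yellow_bin in the frame of rack_corner between -0.0553 and -0.04 m and z of yellow_bin in the frame of rack_corner between -0.004 and 0.004 m and x of rack_corner in the frame of yellow_bin above 0 m and x of blue_bin in the frame of rack_corner between -0.0553 and -0.04 m and z of blue_bin in the frame of rack_corner between -0.004 and 0.004 m and x of rack_corner in the frame of blue_bin above 0 m and contact force between black_bin and rack above 7 N), for 0.1 s.
2. the white left button is pressed down with the row closed (value of joint btn_left above 0.0045 m and y of black_bin in the frame of rack_corner above -0.057 m and y of yellow_bin in the frame of black_bin between -0.071 and -0.06 m and y of blue_bin in the frame of yellow_bin between -0.071 and -0.06 m and x of black_bin in the frame of rack_corner between -0.0553 and -0.04 m and z of black_bin in the frame of rack_corner between -0.004 and 0.004 m and angle between the x axis of each of black_bin, yellow_bin, blue_bin and the x axis of rack_corner, either way round below 0.07 rad and angle between each of black_bin, yellow_bin, blue_bin's own z axis and vertical below 0.05 rad and x of rack_corner in the frame of black_bin above 0 m and x of yellow_bin in the frame of rack_corner between -0.0553 and -0.04 m and z of yellow_bin in the frame of rack_corner between -0.004 and 0.004 m and x of rack_corner in the frame of yellow_bin above 0 m and x of blue_bin in the frame of rack_corner between -0.0553 and -0.04 m and z of blue_bin in the frame of rack_corner between -0.004 and 0.004 m and x of rack_corner in the frame of blue_bin above 0 m), for 0.05 s.
3. the yellow middle button is pressed down with the row closed (value of joint btn_middle above 0.0045 m and y of black_bin in the frame of rack_corner above -0.057 m and y of yellow_bin in the frame of black_bin between -0.071 and -0.06 m and y of blue_bin in the frame of yellow_bin between -0.071 and -0.06 m and x of black_bin in the frame of rack_corner between -0.0553 and -0.04 m and z of black_bin in the frame of rack_corner between -0.004 and 0.004 m and angle between the x axis of each of black_bin, yellow_bin, blue_bin and the x axis of rack_corner, either way round below 0.07 rad and angle between each of black_bin, yellow_bin, blue_bin's own z axis and vertical below 0.05 rad and x of rack_corner in the frame of black_bin above 0 m and x of yellow_bin in the frame of rack_corner between -0.0553 and -0.04 m and z of yellow_bin in the frame of rack_corner between -0.004 and 0.004 m and x of rack_corner in the frame of yellow_bin above 0 m and x of blue_bin in the frame of rack_corner between -0.0553 and -0.04 m and z of blue_bin in the frame of rack_corner between -0.004 and 0.004 m and x of rack_corner in the frame of blue_bin above 0 m), for 0.05 s.
4. the blue right button is pressed down with the row closed (value of joint btn_right above 0.0045 m and y of black_bin in the frame of rack_corner above -0.057 m and y of yellow_bin in the frame of black_bin between -0.071 and -0.06 m and y of blue_bin in the frame of yellow_bin between -0.071 and -0.06 m and x of black_bin in the frame of rack_corner between -0.0553 and -0.04 m and z of black_bin in the frame of rack_corner between -0.004 and 0.004 m and angle between the x axis of each of black_bin, yellow_bin, blue_bin and the x axis of rack_corner, either way round below 0.07 rad and angle between each of black_bin, yellow_bin, blue_bin's own z axis and vertical below 0.05 rad and x of rack_corner in the frame of black_bin above 0 m and x of yellow_bin in the frame of rack_corner between -0.0553 and -0.04 m and z of yellow_bin in the frame of rack_corner between -0.004 and 0.004 m and x of rack_corner in the frame of yellow_bin above 0 m and x of blue_bin in the frame of rack_corner between -0.0553 and -0.04 m and z of blue_bin in the frame of rack_corner between -0.004 and 0.004 m and x of rack_corner in the frame of blue_bin above 0 m), for 0.05 s.
At the end, for the whole second after the job is handed in: Black, yellow, blue stand level on the rack in this order from the end stop, fronts to the rail: black within the stop's 20 mm range (+3 mm), gaps between bins under 3 mm, backs within 5 mm of the fence, turned under 0.07 rad; bins at rest and released, all buttons up (y of black_bin in the frame of rack_corner above -0.057 m and y of yellow_bin in the frame of black_bin between -0.071 and -0.06 m and y of blue_bin in the frame of yellow_bin between -0.071 and -0.06 m and x of black_bin in the frame of rack_corner between -0.0553 and -0.04 m and z of black_bin in the frame of rack_corner between -0.004 and 0.004 m and angle between the x axis of each of black_bin, yellow_bin, blue_bin and the x axis of rack_corner, either way round below 0.07 rad and angle between each of black_bin, yellow_bin, blue_bin's own z axis and vertical below 0.05 rad and x of rack_corner in the frame of black_bin above 0 m and x of yellow_bin in the frame of rack_corner between -0.0553 and -0.04 m and z of yellow_bin in the frame of rack_corner between -0.004 and 0.004 m and x of rack_corner in the frame of yellow_bin above 0 m and x of blue_bin in the frame of rack_corner between -0.0553 and -0.04 m and z of blue_bin in the frame of rack_corner between -0.004 and 0.004 m and x of rack_corner in the frame of blue_bin above 0 m and linear speed of each of black_bin, yellow_bin, blue_bin below 0.01 m/s and value of joint each of btn_left, btn_middle, btn_right below 0.0015 m and contact force between the fingers and black_bin below 0.2 N and contact force between the fingers and yellow_bin below 0.2 N and contact force between the fingers and blue_bin below 0.2 N); the robot touches nothing.
It fails at once if with the yellow bin closed up beside it, the black bin is pressed against the rack with more than 30 N (contact force between black_bin and rack above 30 N and y of yellow_bin in the frame of black_bin between -0.075 and -0.05 m and z of yellow_bin in the frame of rack_corner below 0.01 m).
It fails at once if two buttons are down at once (value of joint each of btn_left, btn_middle above 0.003 m or value of joint each of btn_middle, btn_right above 0.003 m or value of joint each of btn_left, btn_right above 0.003 m).
It fails at once if a bin is tipped by more than 0.6 rad (angle between any of black_bin, yellow_bin, blue_bin's own z axis and vertical above 0.6 rad).
It fails at once if a bystander is moved by more than 20 mm (distance of any of blue_tape, brown_bottle, paper_labels, tub from where it was at the start of the episode above 0.02 m).
It also fails if it takes over 67 s, if anything falls off the work surface, if the arm or the gripper's body presses on something with over 40 N, if the wrist force passes 120 N, or if a joint passes its speed limit or range.

## Working session

There is one attempt and no reset: what is moved stays moved. The work goes in short steps, Python scripts to look and compute and a tool call to move; the robot and the scene stay as the last step left them, time stands still between calls to the robot, and variables do not carry over. Pictures are saved under pics/ and viewed, at most 10 in all, crops included, and the job is handed in when it is done.

Besides the shell and the picture viewer there is one more tool, called as name(argument=value, ...) on one line, values as JSON. play_rows: Moves the arm, as the interface text tells. Shifts and turns lie within -1 to 1; 1 stands for 4 cm of shift or 6 degrees of turn. Its arguments: {"type":"object","properties":{"moves":{"type":"array","items":{"type":"array","items":{"type":"number"}}},"fingers":{"type":"number"},"squeeze":{"type":"number"}},"required":["moves"]}

```bash
mkdir -p pics; ls; python3 - <<'E'
from station import arm
import cv2,numpy as np
np.set_printoptions(precision=4,suppress=True)
for n in("scene","top"):
    im=arm.snapshot(n); cv2.imwrite(f"pics/{n}0.png",im[:,:,::-1]); c=arm.calibration(n); print(n,c)
print(arm.read_state())
E
```

```text
pics
scene {'fovy': 48.28107217030032, 'cx': 284.23324211493224, 'cy': 214.28660559462452, 'pose': array([[-0.8017,  0.3221, -0.5035, -0.293 ],
       [-0.5976, -0.4147,  0.6862,  1.0627],
       [ 0.0122,  0.851 ,  0.525 ,  0.9027],
       [ 0.    ,  0.    ,  0.    ,  1.    ]])}
top {'fovy': 56.89611462129117, 'cx': 279.04586460338663, 'cy': 207.6010811202762, 'pose': array([[-0.0291,  0.9972, -0.0689,  0.4332],
       [-0.9996, -0.0286,  0.0085, -0.0024],
       [ 0.0065,  0.0692,  0.9976,  1.3223],
       [ 0.    ,  0.    ,  0.    ,  1.    ]])}
{'clock': 0.1, 'joints': array([-1.3217,  0.3512,  1.6524,  0.    ,  1.1391, -0.0846]), 'joint_vel': array([ 0.0001, -0.0007, -0.0004,  0.0001, -0.0013,  0.0011]), 'joint_efforts': array([  0.0006, -50.6834, -29.1877,  -0.0002,   0.0026,   0.    ]), 'eef_pos': array([ 0.1801, -0.5194,  0.3034]), 'tool_rot': array([ 0.9861,  0.1661, -0.    , -0.0005]), 'contact_force': array([-1.097 , -0.2212, -0.1672]), 'torque': array([-0.0381, -0.0067, -0.0201]), 'grasp_force': 0.0, 'width': 0.0854105508725577}
```

View pics/scene0.png

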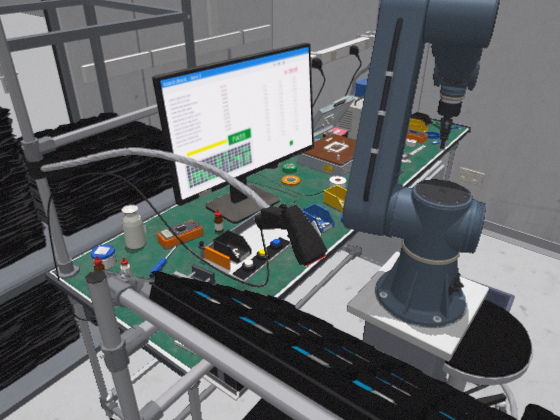

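View pics/top0.png

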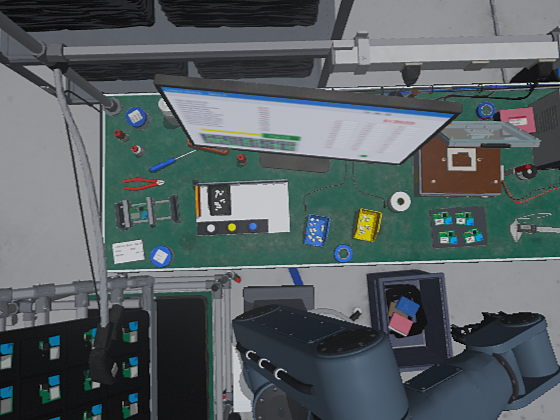

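The scene view shows the rack at about (245,245), partly hidden by a lamp. The top view shows the rack at (240,208), the black bin at (219,200), the blue bin at (317,229) and the yellow bin at (368,224). I'll enlarge both.

```bash
python3 - <<'E'
import cv2
a=cv2.imread("pics/top0.png")[165:280,185:425]; cv2.imwrite("pics/topc.png",cv2.resize(a,None,fx=3.3,fy=3.3,interpolation=cv2.INTER_CUBIC))
a=cv2.imread("pics/scene0.png")[165:285,190:390]; cv2.imwrite("pics/scenec.png",cv2.resize(a,None,fx=4,fy=4,interpolation=cv2.INTER_CUBIC))
E
```

```text
(no output)
```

View pics/topc.png

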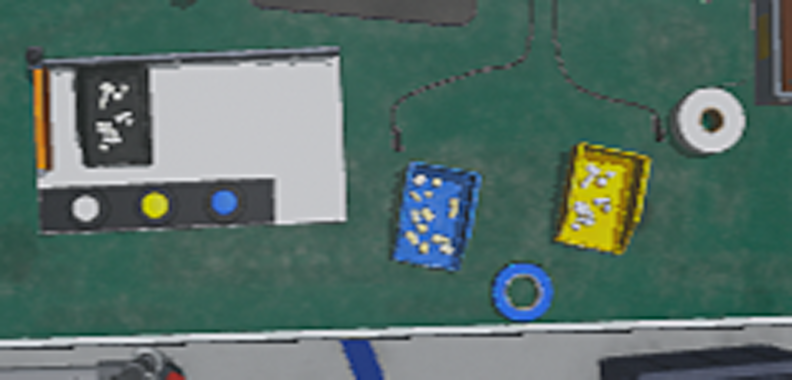

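View pics/scenec.png

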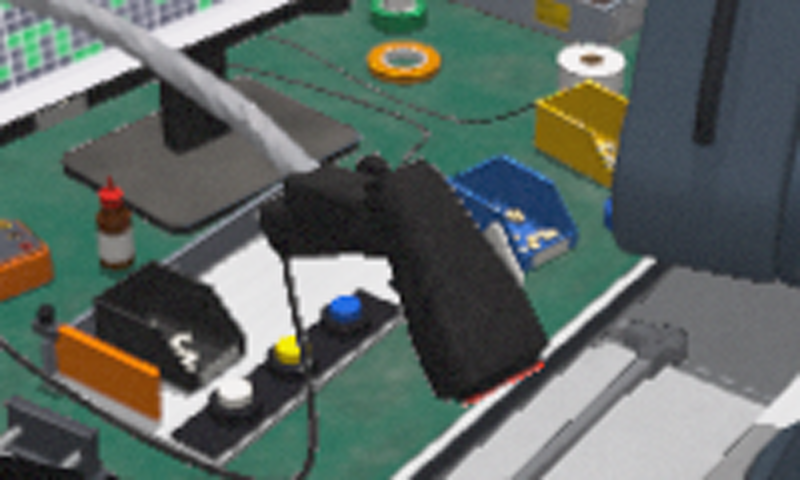

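Both enlarged views are clear. The bins' open fronts face the robot. In the top crop the button tops are at (86,208), (154,205) and (223,202). Blue's back rim runs (412,163)–(482,172) and yellow's (580,143)–(651,157). Next I'll triangulate these points.

```bash
cat >h.py <<'E'
import numpy as np, json
from station import arm
np.set_printoptions(precision=4,suppress=True)
C={n:arm.calibration(n) for n in("scene","top")}
def T(u,v): return ((u+.5)/3.3-.5+185,(v+.5)/3.3-.5+165)
def S(u,v): return ((u+.5)/4-.5+190,(v+.5)/4-.5+165)
def ray(n,p):
    c=C[n];f=210/np.tan(np.radians(c["fovy"]/2));P=c["pose"]
    d=P[:3,:3]@np.array([(p[0]-c["cx"])/f,-(p[1]-c["cy"])/f,-1]);return P[:3,3],d
def atz(n,p,z):
    o,d=ray(n,p);return o+d*(z-o[2])/d[2]
def tri(pt,ps):
    A=[];b=[]
    for n,p in(("top",pt),("scene",ps)):
        o,d=ray(n,p);d=d/np.linalg.norm(d);M=np.eye(3)-np.outer(d,d);A.append(M);b.append(M@o)
    x,r,_,_=np.linalg.lstsq(np.vstack(A),np.hstack(b),rcond=None);return x,np.sqrt(r)
E
python3 - <<'E'
from h import *
print("buttons")
for t,s in(((86,208),(237,388)),((154,205),(289,347)),((223,202),(346,306))): print(*tri(T(*t),S(*s)),atz("top",T(*t),.037))
print("bins tri")
for n,t,s in(("yBL",(580,143),(537,100)),("yBR",(651,157),(590,82)),("bBR",(482,172),(505,155)),("blkBL",(77,68),(95,297)),("blkBR",(150,66),(147,262)),("bottlecap",((241-185)*3.3,(159-165)*3.3),(110,185))): print(n,*tri(T(*t),S(*s)))
print("monitor")
for t,s in(((402,163),(312,125)),((180,142),(175,205)),((155,76),(157,72)),((462,112),(310,43))): print(*tri(t,s))
print("z=.05/.018 rims")
for n,ps in(("blue",((412,163),(482,172),(392,263),(458,272))),("yellow",((580,143),(651,157),(555,241),(622,254))),("black",((77,68),(150,66),(85,166),(152,164)))):
    for p,z in zip(ps,(.05,.05,.018,.018)): print(n,atz("top",T(*p),z+(.01 if n=="black" else 0)))
print("plate z=.01 / fence top")
for p,z in (((346,221),.01),((338,62),.01),((40,233),.01),((45,62),.044),((338,51),.044),((338,58),.044),((47,70),.056),((50,168),.056)): print(p,atz("top",T(*p),z))
for p in ((523,291),(712,119)): print("bystander",atz("top",T(*p),.02))
E
```

```text
buttons
[0.4611 0.2141 0.0356] [0.0015] [0.462  0.2145 0.037 ]
[0.4633 0.1469 0.0338] [0.0005] [0.463  0.1463 0.037 ]
[0.4631 0.0766 0.0342] [0.0017] [0.464  0.0771 0.037 ]
bins tri
yBL [ 0.5108 -0.2814  0.0531] [0.0021]
yBR [ 0.4952 -0.3531  0.0473] [0.0019]
bBR [ 0.4839 -0.1841  0.0475] [0.0038]
blkBL [0.6009 0.2174 0.0616] [0.0012]
blkBR [0.6047 0.1482 0.056 ] [0.0067]
bottlecap [0.6839 0.1085 0.0808] [0.0044]
monitor
[ 0.6216 -0.3549  0.262 ] [0.0018]
[0.7113 0.273  0.1738] [0.0124]
[0.7575 0.2319 0.5582] [0.0034]
[ 0.6712 -0.3897  0.5469] [0.0015]
z=.05/.018 rims
blue [ 0.497  -0.1128  0.05  ]
blue [ 0.4861 -0.1823  0.05  ]
blue [ 0.3976 -0.0918  0.018 ]
blue [ 0.3865 -0.1585  0.018 ]
yellow [ 0.5122 -0.2813  0.05  ]
yellow [ 0.4962 -0.3516  0.05  ]
yellow [ 0.415  -0.2584  0.018 ]
yellow [ 0.3998 -0.3261  0.018 ]
black [0.6004 0.2172 0.06  ]
black [0.6004 0.1448 0.06  ]
black [0.5046 0.2163 0.028 ]
black [0.5047 0.1485 0.028 ]
plate z=.01 / fence top
(346, 221) [ 0.4415 -0.0466  0.01  ]
(338, 62) [ 0.6057 -0.0434  0.01  ]
(40, 233) [0.4384 0.2664 0.01  ]
(45, 62) [0.6095 0.252  0.044 ]
(338, 51) [ 0.6123 -0.0427  0.044 ]
(338, 58) [ 0.6052 -0.0425  0.044 ]
(47, 70) [0.5998 0.2477 0.056 ]
(50, 168) [0.5021 0.2462 0.056 ]
bystander [ 0.3655 -0.2234  0.02  ]
bystander [ 0.5348 -0.4242  0.02  ]
```

```bash
cat >>h.py <<'E'
def plan(x,y,z,hd,n=None,cur=None):
    s=arm.read_state()
    if cur is None:
        q=s["tool_rot"];p=np.array(s["eef_pos"]);h=2*np.arctan2(q[1],q[0])
    else: p=np.array(cur[:3]);h=cur[3]
    h=(h+np.pi)%(2*np.pi)-np.pi
    D=np.array([x,y,z])-p;dh=hd-h
    k=n or max(1,int(np.ceil(max(np.linalg.norm(D)/.038,abs(np.degrees(dh))/5.9))))
    r=[]
    for i in range(k):
        a=h+dh*i/k; ca,sa=np.cos(a),np.sin(a); d=D/k/.04
        r.append([round(float(v),2)+0. for v in(d[0]*ca+d[1]*sa,d[0]*sa-d[1]*ca,-d[2],-np.degrees(dh)/k/6)])
    print("from",p,round(h,4),"clk",s["clock"]);print(json.dumps(r))
    return x,y,z,hd
def st():
    s=arm.read_state();q=s["tool_rot"];print(round(s["clock"],2),s["eef_pos"],"h",2*np.arctan2(q[1],q[0]),"tilt",q[2:],"F",s["contact_force"],s["width"],s["grasp_force"])
E
python3 -c "
from h import *
plan(.464,-.306,.17,-.235)"
```

```text
from [ 0.1801 -0.5194  0.3034] 0.3337 clk 0.1
[[0.85, -0.27, 0.33, 0.54], [0.83, -0.32, 0.33, 0.54], [0.81, -0.37, 0.33, 0.54], [0.79, -0.41, 0.33, 0.54], [0.76, -0.46, 0.33, 0.54], [0.74, -0.5, 0.33, 0.54], [0.71, -0.54, 0.33, 0.54], [0.67, -0.58, 0.33, 0.54], [0.64, -0.62, 0.33, 0.54], [0.6, -0.65, 0.33, 0.54]]
```

play_rows(moves=[[0.85,-0.27,0.33,0.54],[0.83,-0.32,0.33,0.54],[0.81,-0.37,0.33,0.54],[0.79,-0.41,0.33,0.54],[0.76,-0.46,0.33,0.54],[0.74,-0.5,0.33,0.54],[0.71,-0.54,0.33,0.54],[0.67,-0.58,0.33,0.54]], fingers=-1, squeeze=40)

```text
clock: 0.77
eef_pos: [0.4087, -0.3466, 0.1975]
tool_rot: [0.998, -0.061, -0.0, -0.0]
contact_force: [1.4, -0.9, 0.3]
width: 0.0853
grasp_force: 0.0
```

play_rows(moves=[[0.64,-0.62,0.33,0.54],[0.6,-0.65,0.33,0.54],[0,0,0,0],[0,0,0,0]])

```text
clock: 1.1
eef_pos: [0.4648, -0.3036, 0.1708]
tool_rot: [0.993, -0.114, -0.001, -0.001]
contact_force: [0.9, 0.1, 0.5]
width: 0.0853
grasp_force: 0.0
```

```bash
python3 - <<'E'
from h import *
import cv2
st(); plan(.464,-.306,.091,-.235)
im=arm.snapshot("top")[:,:,::-1]; a=im[165:280,285:465]; cv2.imwrite("pics/t1.png",cv2.resize(a,None,fx=4,fy=4,interpolation=cv2.INTER_CUBIC))
E
```

```text
1.1 [ 0.4648 -0.3036  0.1708] h -0.2286834703143253 tilt [-0.0009 -0.0005] F [0.8955 0.0623 0.5079] 0.08528938832038235 0.0
from [ 0.4648 -0.3036  0.1708] -0.2287 clk 1.1
[[0.0, 0.02, 0.67, 0.02], [0.0, 0.02, 0.67, 0.02], [0.0, 0.02, 0.67, 0.02]]
```

play_rows(moves=[[0,0.02,0.66,0.02],[0,0.02,0.66,0.02],[0,0.02,0.66,0.02],[0,0,0,0]])

```text
clock: 1.48
eef_pos: [0.4611, -0.3072, 0.0892]
tool_rot: [0.993, -0.119, -0.003, -0.002]
contact_force: [-1.1, 1.1, -0.5]
width: 0.0856
grasp_force: 0.0
```

play_rows(moves=[[0,0,0,0],[0,0,0,0],[0,0,0,0],[0,0,0,0],[0,0,0,0],[0,0,0,0]], fingers=1, squeeze=40)

```text
clock: 1.98
eef_pos: [0.4639, -0.3079, 0.0942]
tool_rot: [0.993, -0.119, 0.001, 0.001]
contact_force: [-2.0, -1.6, 8.3]
width: 0.0675
grasp_force: 47.5
```

```bash
python3 - <<'E'
from h import *
st()
E
```

```text
1.98 [ 0.4639 -0.3079  0.0942] h -0.23799781464451483 tilt [0.0008 0.0006] F [-2.0147 -1.5755  8.3392] 0.06747126672736442 47.52058801241219
```

```bash
python3 - <<'E'
from h import *
a=plan(.464,-.3075,.175,-.235)
b=plan(.555,.084,.175,.013,cur=a)
E
```

```text
from [ 0.4639 -0.3079  0.0942] -0.238 clk 1.9833
[[0.0, 0.0, -0.67, -0.01], [0.0, 0.0, -0.67, -0.01], [0.0, 0.0, -0.67, -0.01]]
from [ 0.464  -0.3075  0.175 ] -0.235 clk 1.9833
[[-0.01, -0.91, 0.0, -0.22], [0.01, -0.91, 0.0, -0.22], [0.04, -0.91, 0.0, -0.22], [0.06, -0.91, 0.0, -0.22], [0.08, -0.91, 0.0, -0.22], [0.1, -0.91, 0.0, -0.22], [0.12, -0.91, 0.0, -0.22], [0.14, -0.9, 0.0, -0.22], [0.16, -0.9, 0.0, -0.22], [0.18, -0.9, 0.0, -0.22], [0.2, -0.89, 0.0, -0.22]]
```

play_rows(moves=[[0,0,-0.3,0],[0,0,-0.6,0],[0,0,-0.7,0],[0,0,-0.5,0],[-0.01,-0.4,0,-0.1],[0,-0.7,0,-0.17],[0.02,-0.8,0,-0.2],[0.04,-0.9,0,-0.22]])

```text
clock: 2.65
eef_pos: [0.4891, -0.1976, 0.1779]
tool_rot: [0.997, -0.083, 0.001, 0.0]
contact_force: [1.4, 1.1, -1.4]
width: 0.0673
grasp_force: 46.4
```

play_rows(moves=[[0.06,-0.9,0,-0.22],[0.08,-0.9,0,-0.22],[0.1,-0.9,0,-0.22],[0.12,-0.9,0,-0.22],[0.14,-0.9,0,-0.22],[0.15,-0.8,0,-0.2],[0,0,0,0],[0,0,0,0]])

```text
clock: 3.32
eef_pos: [0.5381, 0.0113, 0.1776]
tool_rot: [1.0, -0.013, 0.0, 0.0]
contact_force: [0.3, -0.8, -2.1]
width: 0.0671
grasp_force: 46.4
```

```bash
python3 - <<'E'
from h import *
st(); a=plan(.555,.084,.135,.013); plan(.555,.084,.110,.013,cur=a)
E
```

```text
3.32 [0.5381 0.0113 0.1776] h -0.026660385647786028 tilt [0.0004 0.    ] F [ 0.336  -0.8246 -2.074 ] 0.06714230551666431 46.377261467278004
from [0.5381 0.0113 0.1776] -0.0267 clk 3.3167
[[0.12, -0.61, 0.36, -0.13], [0.13, -0.61, 0.36, -0.13], [0.14, -0.61, 0.36, -0.13]]
from [0.555 0.084 0.135] 0.013 clk 3.3167
[[0.0, 0.0, 0.63, 0.0]]
```

Bin held. Now I'll move over the spot, lower it and feel for the fence.

play_rows(moves=[[0.12,-0.61,0.2,-0.13],[0.13,-0.61,0.3,-0.13],[0.14,-0.61,0.4,-0.13],[0,0,0.4,0],[0,0,0.35,0],[0,0,0,0],[0,0,0,0]])

```text
clock: 3.9
eef_pos: [0.5546, 0.0819, 0.1109]
tool_rot: [1.0, 0.005, -0.0, 0.0]
contact_force: [0.2, -0.7, -1.0]
width: 0.0674
grasp_force: 46.3
```

```bash
python3 - <<'E'
from h import *
import cv2
st()
im=arm.snapshot("top")[:,:,::-1]; a=im[140:250,180:330]; cv2.imwrite("pics/t2.png",cv2.resize(a,None,fx=5,fy=5,interpolation=cv2.INTER_CUBIC))
E
```

```text
3.9 [0.5546 0.0819 0.1109] h 0.010158277757360746 tilt [-0.0005  0.0001] F [ 0.2244 -0.698  -0.9717] 0.06744516761881582 46.26553013920784
```

View pics/t2.png

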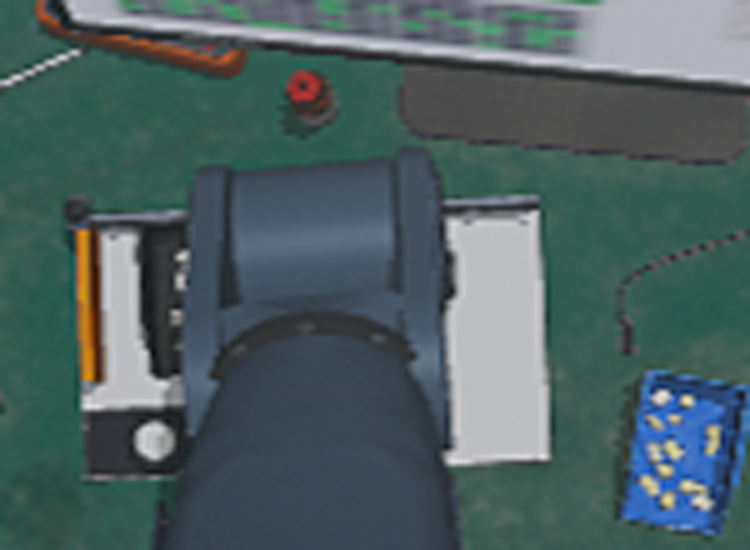

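The wrist hides the yellow bin, and the black bin, end stop (90,300 in the crop) and blue bin haven't moved. Next I'll feel forward for the fence.

play_rows(moves=[[0.1,0,0.05,0],[0.1,0,0.05,0],[0,0,0,0]])

```text
clock: 4.2
eef_pos: [0.5638, 0.0826, 0.1072]
tool_rot: [1.0, 0.005, 0.001, -0.0]
contact_force: [0.5, -0.4, -1.4]
width: 0.067
grasp_force: 46.3
```

play_rows(moves=[[0.05,0,0,0],[0,0,0,0]])

```text
clock: 4.37
eef_pos: [0.5651, 0.0828, 0.1069]
tool_rot: [1.0, 0.006, 0.0, -0.0]
contact_force: [-0.0, 0.8, -2.5]
width: 0.0674
grasp_force: 46.3
```

play_rows(moves=[[0.05,0,0,0],[0,0,0,0]])

```text
clock: 4.53
eef_pos: [0.567, 0.083, 0.1068]
tool_rot: [1.0, 0.006, 0.0, -0.0]
contact_force: [0.1, 0.6, -1.7]
width: 0.0671
grasp_force: 46.3
```

play_rows(moves=[[0.05,0,0,0],[0,0,0,0]])

```text
clock: 4.7
eef_pos: [0.5679, 0.083, 0.1065]
tool_rot: [1.0, 0.006, -0.001, 0.0]
contact_force: [-4.4, -1.4, 0.8]
width: 0.067
grasp_force: 46.6
```

play_rows(moves=[[0.05,0,0,0],[0,0,0,0]])

```text
clock: 4.87
eef_pos: [0.5683, 0.083, 0.106]
tool_rot: [1.0, 0.006, -0.004, 0.0]
contact_force: [-13.8, -0.7, 6.4]
width: 0.0672
grasp_force: 47.2
```

play_rows(moves=[[0.05,0,0,0],[0,0,0,0]])

```text
clock: 5.03
eef_pos: [0.5687, 0.083, 0.1055]
tool_rot: [1.0, 0.006, -0.006, 0.0]
contact_force: [-21.5, -1.1, 9.9]
width: 0.0669
grasp_force: 47.7
```

play_rows(moves=[[-0.08,0,0,0],[-0.08,0,0,0],[0,0,0.05,0],[0,0,0.05,0],[0,0,0,0]])

```text
clock: 5.45
eef_pos: [0.5665, 0.083, 0.1042]
tool_rot: [1.0, 0.006, 0.0, 0.0]
contact_force: [-9.8, -0.9, 21.0]
width: 0.0674
grasp_force: 49.0
```

play_rows(moves=[[0,0,0.05,0],[0,0,0,0]])

```text
clock: 5.62
eef_pos: [0.5665, 0.083, 0.1041]
tool_rot: [1.0, 0.006, -0.0, 0.0]
contact_force: [-21.3, -1.7, 46.8]
width: 0.0667
grasp_force: 52.2
```

play_rows(moves=[[0,0,0.05,0],[0,0,0,0]])

```text
clock: 5.78
eef_pos: [0.5672, 0.083, 0.1031]
tool_rot: [1.0, 0.005, 0.001, -0.0]
contact_force: [-22.2, -1.7, 55.7]
width: 0.0672
grasp_force: 54.9
```

play_rows(moves=[[-0.04,0,-0.08,0],[0,0,-0.06,0],[0,0,0,0]])

```text
clock: 6.03
eef_pos: [0.5652, 0.0829, 0.1047]
tool_rot: [1.0, 0.006, 0.001, -0.0]
contact_force: [0.5, -0.2, -1.2]
width: 0.0673
grasp_force: 48.0
```

play_rows(moves=[[0,0,0,0],[0,0,0,0],[0,0,0,0],[0,0,0,0],[0,0,0,0]], fingers=-1)

```text
clock: 6.45
eef_pos: [0.5648, 0.0829, 0.1041]
tool_rot: [1.0, 0.006, -0.0, -0.0]
contact_force: [-0.9, -0.5, -0.1]
width: 0.0854
grasp_force: 0.0
```

```bash
python3 - <<'E'
from h import *
st(); a=plan(.5665,.083,.19,.012);plan(.555,.00,.19,.012,cur=a)
E
```

```text
6.45 [0.5648 0.0829 0.1041] h 0.011274903243443303 tilt [-0.0001 -0.    ] F [-0.8795 -0.4758 -0.0872] 0.08536618733441685 0.0
from [0.5648 0.0829 0.1041] 0.0113 clk 6.45
[[0.01, 0.0, -0.72, 0.0], [0.01, 0.0, -0.72, 0.0], [0.01, 0.0, -0.72, 0.0]]
from [0.5665 0.083  0.19  ] 0.012 clk 6.45
[[-0.1, 0.69, 0.0, 0.0], [-0.1, 0.69, 0.0, 0.0], [-0.1, 0.69, 0.0, 0.0]]
```

play_rows(moves=[[0,0,-0.4,0],[0,0,-0.7,0],[0,0,-0.7,0],[0,0,-0.3,0]])

```text
clock: 6.78
eef_pos: [0.5657, 0.083, 0.1914]
tool_rot: [1.0, 0.006, 0.002, -0.0]
contact_force: [0.1, -0.2, 0.8]
width: 0.0851
grasp_force: 0.0
```

play_rows(moves=[[-0.05,0.5,0,0],[-0.05,0.6,0,0],[0,0.5,0,0],[0,0,0,0],[0,0,0,0],[0,0,0,0]], fingers=1)

```text
clock: 7.28
eef_pos: [0.5614, 0.0193, 0.188]
tool_rot: [1.0, 0.006, -0.0, -0.0]
contact_force: [0.3, -0.9, -0.7]
width: 0.0121
grasp_force: 0.0
```

```bash
python3 - <<'E'
from h import *
import cv2
st(); plan(.559,.018,.094,.012)
im=arm.snapshot("top")[:,:,::-1]; cv2.imwrite("pics/t3full.png",im); a=im[140:250,180:330]; cv2.imwrite("pics/t3.png",cv2.resize(a,None,fx=5,fy=5,interpolation=cv2.INTER_CUBIC))
E
```

```text
7.28 [0.5614 0.0193 0.188 ] h 0.011048013935331493 tilt [-0.0002 -0.0001] F [ 0.3245 -0.8711 -0.6902] 0.0120750221390518 0.0
from [0.5614 0.0193 0.188 ] 0.011 clk 7.2833
[[-0.02, 0.01, 0.78, 0.0], [-0.02, 0.01, 0.78, 0.0], [-0.02, 0.01, 0.78, 0.0]]
```

View pics/t3.png

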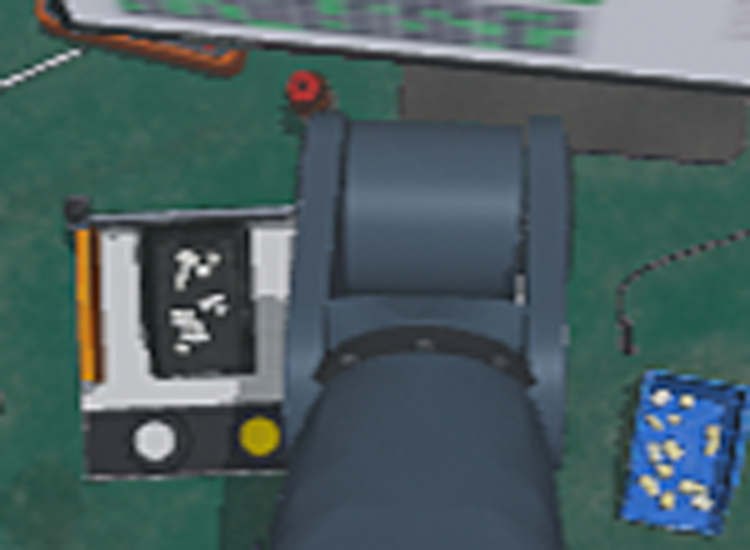

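The black bin hasn't moved; the yellow one is hidden under the wrist. I'll lower the closed fingers to its right and push the pair left.

play_rows(moves=[[-0.02,0.02,0.6,0],[-0.02,0.02,0.7,0],[-0.02,0,0.6,0],[0,0,0.42,0],[0,0,0,0]])

```text
clock: 7.75
eef_pos: [0.5574, 0.0182, 0.0923]
tool_rot: [1.0, 0.006, -0.003, -0.0]
contact_force: [-0.3, -0.1, -0.4]
width: -0.0
grasp_force: 0.0
```

play_rows(moves=[[0,-0.15,0,0],[0,-0.15,0,0],[0,-0.15,0,0],[0,-0.1,0,0],[0,0,0,0]])

```text
clock: 8.17
eef_pos: [0.5592, 0.0403, 0.0964]
tool_rot: [1.0, 0.006, 0.001, -0.0]
contact_force: [-0.5, 0.2, 1.0]
width: -0.0
grasp_force: 0.0
```

play_rows(moves=[[0,-0.1,0,0],[0,-0.1,0,0],[0,-0.1,0,0],[0,-0.1,0,0],[0,-0.1,0,0],[0,0,0,0]])

```text
clock: 8.67
eef_pos: [0.5585, 0.06, 0.0954]
tool_rot: [1.0, 0.006, -0.0, -0.0]
contact_force: [-0.2, 0.1, 0.1]
width: 0.0002
grasp_force: 0.0
```

play_rows(moves=[[0,-0.1,0,0],[0,-0.1,0,0],[0,-0.1,0,0],[0,-0.1,0,0],[0,-0.1,0,0],[0,-0.1,0,0],[0,0,0,0]])

```text
clock: 9.25
eef_pos: [0.5582, 0.084, 0.0954]
tool_rot: [1.0, 0.006, -0.0, -0.0]
contact_force: [0.6, 1.2, -0.1]
width: -0.0003
grasp_force: 0.0
```

play_rows(moves=[[0,0.3,0,0],[0,0.4,-0.5,0],[0,0,-0.8,0],[0,0,-0.8,0],[-0.5,0.7,0,0],[-0.7,0.7,0,0],[-0.7,0.7,0,0],[-0.5,0.7,0,0]])

```text
clock: 9.92
eef_pos: [0.4615, -0.0592, 0.1795]
tool_rot: [1.0, 0.006, -0.0, -0.0]
contact_force: [0.3, -0.6, -0.2]
width: -0.0004
grasp_force: 0.0
```

play_rows(moves=[[0,0.9,0,0],[0,0.8,0,0],[0,0,0,0]], fingers=-1)

```text
clock: 10.17
eef_pos: [0.4645, -0.1307, 0.18]
tool_rot: [1.0, 0.004, 0.001, 0.001]
contact_force: [-0.8, 0.6, 0.7]
width: 0.0358
grasp_force: 0.0
```

```bash
python3 - <<'E'
from h import *
import cv2
st()
im=arm.snapshot("top")[:,:,::-1]; cv2.imwrite("pics/t4full.png",im); a=im[160:275,180:345]; cv2.imwrite("pics/t4.png",cv2.resize(a,None,fx=4.8,fy=4.8,interpolation=cv2.INTER_CUBIC))
E
```

```text
10.17 [ 0.4645 -0.1307  0.18  ] h 0.007540900731577093 tilt [0.0009 0.0007] F [-0.7728  0.5966  0.6612] 0.03581436283305733 0.0
```

View pics/t4.png

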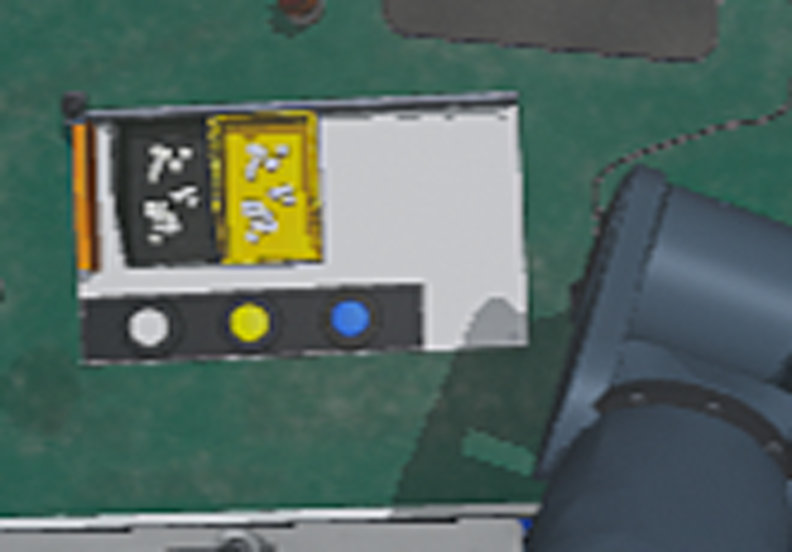

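The yellow and black bins stand together near the fence, with a gap of about 20 mm left to the end stop (95,200 in the crop). On to the blue bin.

```bash
python3 - <<'E'
from h import *
a=plan(.4507,-.1381,.17,-.19);plan(.4507,-.1381,.093,-.19,cur=a)
E
```

```text
from [ 0.4644 -0.1287  0.1797] 0.0073 clk 10.2167
[[-0.17, 0.12, 0.12, 0.94], [-0.16, 0.13, 0.12, 0.94]]
from [ 0.4507 -0.1381  0.17  ] -0.19 clk 10.2167
[[0.0, 0.0, 0.64, 0.0], [0.0, 0.0, 0.64, 0.0], [0.0, 0.0, 0.64, 0.0]]
```

play_rows(moves=[[-0.17,0.12,0.12,0.94],[-0.16,0.13,0.12,0.94],[0,0,0,0],[0,0,0,0],[0,0,0,0]], fingers=-1)

```text
clock: 10.63
eef_pos: [0.4514, -0.135, 0.1701]
tool_rot: [0.996, -0.091, 0.0, 0.0]
contact_force: [-0.5, -0.3, 0.5]
width: 0.0859
grasp_force: 0.0
```

```bash
python3 - <<'E'
from h import *
st();plan(.4507,-.1381,.093,-.19)
E
```

```text
10.63 [ 0.4514 -0.135   0.1701] h -0.1821842414087156 tilt [0.0002 0.    ] F [-0.4653 -0.3117  0.5124] 0.08590683959829656 0.0
from [ 0.4514 -0.135   0.1701] -0.1822 clk 10.6333
[[0.0, 0.03, 0.64, 0.02], [0.0, 0.03, 0.64, 0.02], [0.0, 0.03, 0.64, 0.02]]
```

play_rows(moves=[[0,0.03,0.62,0.02],[0,0.03,0.64,0.02],[0,0.03,0.62,0.02],[0,0,0,0]])

```text
clock: 10.97
eef_pos: [0.4492, -0.138, 0.0917]
tool_rot: [0.996, -0.095, -0.002, -0.001]
contact_force: [0.3, 0.6, -1.4]
width: 0.0851
grasp_force: 0.0
```

play_rows(moves=[[0,0,0,0],[0,0,0,0],[0,0,0,0],[0,0,0,0],[0,0,0,0],[0,0,0,0]], fingers=1, squeeze=40)

```text
clock: 11.47
eef_pos: [0.451, -0.139, 0.0958]
tool_rot: [0.995, -0.096, 0.001, 0.0]
contact_force: [-0.9, 1.1, 8.6]
width: 0.0672
grasp_force: 46.2
```

```bash
python3 - <<'E'
from h import *
st();s=arm.read_state()["eef_pos"]
a=plan(s[0],s[1],.175,-.19);plan(.555,.04,.175,.013,cur=a)
E
```

```text
11.47 [ 0.451  -0.139   0.0958] h -0.19146679428532026 tilt [0.0009 0.0002] F [-0.8883  1.1218  8.6218] 0.06717110657353155 46.237795259803534
from [ 0.451  -0.139   0.0958] -0.1915 clk 11.4667
[[0.0, 0.0, -0.66, 0.0], [0.0, 0.0, -0.66, 0.0], [0.0, 0.0, -0.66, 0.0]]
from [ 0.451 -0.139  0.175] -0.19 clk 11.4667
[[0.28, -0.81, 0.0, -0.32], [0.31, -0.8, 0.0, -0.32], [0.34, -0.79, 0.0, -0.32], [0.37, -0.78, 0.0, -0.32], [0.39, -0.77, 0.0, -0.32], [0.42, -0.75, 0.0, -0.32]]
```

play_rows(moves=[[0,0,-0.3,0],[0,0,-0.6,0],[0,0,-0.7,0],[0,0,-0.4,0],[0.14,-0.4,0,-0.16],[0.28,-0.8,0,-0.32],[0.31,-0.8,0,-0.32],[0.34,-0.8,0,-0.32]])

```text
clock: 12.13
eef_pos: [0.5099, -0.0332, 0.1755]
tool_rot: [0.999, -0.037, 0.001, 0.0]
contact_force: [0.9, -0.4, -0.4]
width: 0.0673
grasp_force: 45.5
```

play_rows(moves=[[0.37,-0.78,0,-0.32],[0.39,-0.6,0,-0.32],[0.2,-0.1,0,-0.16],[0,0,0,0],[0,0,0,0]])

```text
clock: 12.55
eef_pos: [0.5507, 0.0225, 0.1747]
tool_rot: [1.0, 0.005, -0.0, 0.0]
contact_force: [-0.0, -0.0, -0.4]
width: 0.0671
grasp_force: 45.5
```

```bash
python3 - <<'E'
from h import *
st();plan(.555,.033,.110,.013)
E
```

```text
12.55 [0.5507 0.0225 0.1747] h 0.00903095010723179 tilt [-0.0002  0.0001] F [-0.0427 -0.0245 -0.359 ] 0.06711596437590282 45.48270223662257
from [0.5507 0.0225 0.1747] 0.009 clk 12.55
[[0.06, -0.13, 0.81, -0.02], [0.06, -0.13, 0.81, -0.02]]
```

play_rows(moves=[[0.06,-0.13,0.3,-0.02],[0.06,-0.13,0.6,-0.02],[0.1,0,0.5,0],[0.1,0,0.3,0],[0.05,0,0,0],[0,0,0,0]])

```text
clock: 13.05
eef_pos: [0.5652, 0.0326, 0.1056]
tool_rot: [1.0, 0.006, -0.001, -0.0]
contact_force: [0.5, 0.6, -0.5]
width: 0.0673
grasp_force: 49.1
```

play_rows(moves=[[0.05,0,0,0],[0,0,0,0]])

```text
clock: 13.22
eef_pos: [0.5677, 0.033, 0.1066]
tool_rot: [1.0, 0.006, 0.0, 0.0]
contact_force: [-0.5, -0.1, -1.2]
width: 0.0672
grasp_force: 49.1
```

play_rows(moves=[[0.04,0,0,0],[0,0,0,0]])

```text
clock: 13.38
eef_pos: [0.5695, 0.0333, 0.1068]
tool_rot: [1.0, 0.007, 0.0, 0.0]
contact_force: [0.5, -0.2, -1.2]
width: 0.0677
grasp_force: 49.1
```

play_rows(moves=[[0.04,0,0,0],[0,0,0,0]])

```text
clock: 13.55
eef_pos: [0.57, 0.0335, 0.1065]
tool_rot: [1.0, 0.007, -0.001, 0.0]
contact_force: [-6.3, -1.4, 1.8]
width: 0.0672
grasp_force: 49.3
```

play_rows(moves=[[0.03,0,0,0],[0,0,0,0]])

```text
clock: 13.72
eef_pos: [0.5702, 0.0335, 0.1063]
tool_rot: [1.0, 0.007, -0.003, 0.0]
contact_force: [-11.1, -2.4, 4.7]
width: 0.0673
grasp_force: 49.6
```

play_rows(moves=[[-0.09,0,0.03,0],[0,0,0.03,0],[0,0,0,0]])

```text
clock: 13.97
eef_pos: [0.5686, 0.0335, 0.1042]
tool_rot: [1.0, 0.007, 0.0, -0.0]
contact_force: [-0.4, -0.3, -0.8]
width: 0.0674
grasp_force: 49.0
```

play_rows(moves=[[0,0,0.02,0],[0,0,0,0]])

```text
clock: 14.13
eef_pos: [0.5688, 0.0335, 0.1036]
tool_rot: [1.0, 0.007, 0.0, -0.0]
contact_force: [0.7, -0.6, 0.0]
width: 0.0676
grasp_force: 49.1
```

play_rows(moves=[[0,0,0.03,0],[0,0,0,0]])

```text
clock: 14.3
eef_pos: [0.5689, 0.0335, 0.1036]
tool_rot: [1.0, 0.007, 0.0, 0.0]
contact_force: [-5.7, 0.1, 15.9]
width: 0.0671
grasp_force: 51.0
```

play_rows(moves=[[0,0,0.02,0],[0,0,0,0]])

```text
clock: 14.47
eef_pos: [0.5689, 0.0335, 0.1035]
tool_rot: [1.0, 0.007, 0.0, 0.0]
contact_force: [-9.8, -1.1, 25.0]
width: 0.0673
grasp_force: 52.2
```

Seated. Release, lift, close, and get ready to push.

play_rows(moves=[[0,0,-0.05,0],[0,0,0,0]])

```text
clock: 14.63
eef_pos: [0.5689, 0.0335, 0.104]
tool_rot: [1.0, 0.007, 0.001, 0.0]
contact_force: [0.5, -0.1, -1.0]
width: 0.067
grasp_force: 49.1
```

play_rows(moves=[[0,0,0,0],[0,0,0,0],[0,0,0,0],[0,0,0,0],[0,0,0,0]], fingers=-1)

```text
clock: 15.05
eef_pos: [0.5685, 0.0335, 0.1033]
tool_rot: [1.0, 0.007, -0.0, -0.0]
contact_force: [-0.5, -0.1, -0.4]
width: 0.0856
grasp_force: 0.0
```

play_rows(moves=[[0,0,-0.4,0],[0,0,-0.7,0],[0,0,-0.7,0],[0,0,-0.3,0]])

```text
clock: 15.38
eef_pos: [0.5695, 0.0335, 0.1906]
tool_rot: [1.0, 0.007, 0.002, 0.0]
contact_force: [0.5, 0.2, 1.3]
width: 0.085
grasp_force: 0.0
```

play_rows(moves=[[-0.6,0.8,0,0],[-0.7,0.7,0,0],[-0.7,0.7,0,0],[-0.5,0.7,0,0],[0,0.7,0,0],[0,0.4,0,0],[0,0,0,0],[0,0,0,0]], fingers=1)

```text
clock: 16.05
eef_pos: [0.4705, -0.1282, 0.1872]
tool_rot: [1.0, 0.006, -0.0, -0.0]
contact_force: [0.2, 0.5, -0.1]
width: 0.0001
grasp_force: 0.0
```

```bash
python3 - <<'E'
from h import *
import cv2
st()
im=arm.snapshot("top")[:,:,::-1]; cv2.imwrite("pics/t5full.png",im); a=im[172:242,190:295]; cv2.imwrite("pics/t5.png",cv2.resize(a,None,fx=7.6,fy=7.6,interpolation=cv2.INTER_CUBIC))
plan(.5585,-.035,.17,.012)
E
```

```text
16.05 [ 0.4705 -0.1282  0.1872] h 0.01165803310886511 tilt [-0.0002 -0.0001] F [ 0.1575  0.5029 -0.0757] 7.796521908240555e-05 0.0
from [ 0.4705 -0.1275  0.1872] 0.0128 clk 16.1
[[0.56, -0.57, 0.11, 0.0], [0.56, -0.57, 0.11, 0.0], [0.56, -0.57, 0.11, 0.0], [0.56, -0.57, 0.11, 0.0]]
```

View pics/t5.png

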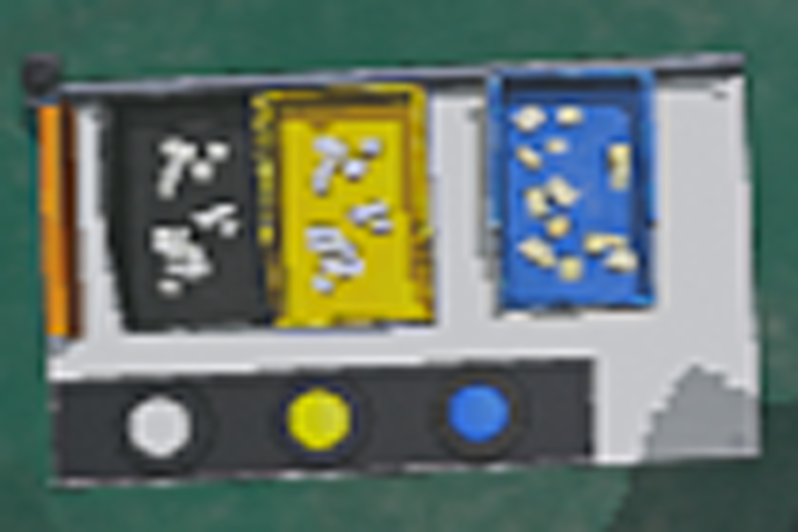

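In the crop, black's back rim (180,97) and yellow's (340,88) sit a few millimetres off the fence line. Blue's (570,72) is flush. I'll nudge black and yellow back from the inside with the closed fingers.

```bash
python3 - <<'E'
from h import *
print(atz("top",(190+185/7.6-.5,172+97/7.6-.5),.06),atz("top",(190+345/7.6-.5,172+88/7.6-.5),.06),atz("top",(190+570/7.6-.5,172+72/7.6-.5),.06))
a=plan(.568,.2005,.18,.012);plan(.568,.2005,.107,.012,cur=a)
E
```

```text
[0.6031 0.198  0.06  ] [0.6051 0.129  0.06  ] [0.6093 0.0319 0.06  ]
from [ 0.4705 -0.1275  0.1872] 0.0128 clk 16.1
[[0.25, -0.82, 0.02, 0.0], [0.25, -0.82, 0.02, 0.0], [0.25, -0.82, 0.02, 0.0], [0.25, -0.82, 0.02, 0.0], [0.25, -0.82, 0.02, 0.0], [0.25, -0.82, 0.02, 0.0], [0.25, -0.82, 0.02, 0.0], [0.25, -0.82, 0.02, 0.0], [0.25, -0.82, 0.02, 0.0], [0.25, -0.82, 0.02, 0.0]]
from [0.568  0.2005 0.18  ] 0.012 clk 16.1
[[0.0, 0.0, 0.91, 0.0], [0.0, 0.0, 0.91, 0.0]]
```

play_rows(moves=[[0.15,-0.5,0.02,0],[0.25,-0.82,0.02,0],[0.25,-0.82,0.02,0],[0.25,-0.82,0.02,0],[0.25,-0.82,0.02,0],[0.25,-0.82,0.02,0],[0.25,-0.82,0.02,0],[0.25,-0.82,0.02,0]])

```text
clock: 16.77
eef_pos: [0.5429, 0.1259, 0.1808]
tool_rot: [1.0, 0.008, -0.0, -0.0]
contact_force: [0.8, -1.2, -0.1]
width: 0.0
grasp_force: 0.0
```

play_rows(moves=[[0.25,-0.82,0.02,0],[0.25,-0.82,0.02,0],[0.08,-0.24,0,0],[0,0,0.5,0],[0,0,0.5,0],[0,0,0,0],[0,0,0,0]])

```text
clock: 17.35
eef_pos: [0.5647, 0.1986, 0.1388]
tool_rot: [1.0, 0.007, -0.001, 0.0]
contact_force: [0.4, 0.7, -0.7]
width: 0.0
grasp_force: 0.0
```

```bash
python3 - <<'E'
from h import *
st();plan(.568,.200,.107,.012)
E
```

```text
17.35 [0.5647 0.1986 0.1388] h 0.014101833387649056 tilt [-0.0012  0.0003] F [ 0.4346  0.6728 -0.7279] 2.9882086985345176e-05 0.0
from [0.5647 0.1986 0.1388] 0.0141 clk 17.35
[[0.08, -0.03, 0.8, 0.02]]
```

play_rows(moves=[[0,0,0.4,0],[0,0,0.4,0],[0.2,0,0,0],[0.15,0,0,0],[0,0,0,0]])

```text
clock: 17.77
eef_pos: [0.5816, 0.1986, 0.1092]
tool_rot: [1.0, 0.006, 0.002, -0.0]
contact_force: [0.4, -0.0, 0.8]
width: -0.0002
grasp_force: 0.0
```

play_rows(moves=[[0.1,0,0,0],[0.05,0,0,0],[0,0,0,0]])

```text
clock: 18.02
eef_pos: [0.5862, 0.1986, 0.1083]
tool_rot: [1.0, 0.007, 0.001, -0.0]
contact_force: [0.5, -0.6, -0.4]
width: 0.0002
grasp_force: 0.0
```

play_rows(moves=[[0.05,0,0,0],[0,0,0,0]])

```text
clock: 18.18
eef_pos: [0.5878, 0.1986, 0.1077]
tool_rot: [1.0, 0.007, 0.0, -0.0]
contact_force: [0.7, 0.2, -0.9]
width: 0.0001
grasp_force: 0.0
```

play_rows(moves=[[0.05,0,0,0],[0.05,0,0,0],[0,0,0,0]])

```text
clock: 18.43
eef_pos: [0.5918, 0.1986, 0.1075]
tool_rot: [1.0, 0.007, -0.0, -0.0]
contact_force: [-0.4, -0.3, 0.3]
width: 0.0001
grasp_force: 0.0
```

play_rows(moves=[[0.05,0,0,0],[0,0,0,0]])

```text
clock: 18.6
eef_pos: [0.5935, 0.1986, 0.1074]
tool_rot: [1.0, 0.007, -0.0, 0.0]
contact_force: [-2.3, -0.5, -0.2]
width: 0.0001
grasp_force: 0.6
```

play_rows(moves=[[0.05,0,0,0],[0,0,0,0]])

```text
clock: 18.77
eef_pos: [0.5939, 0.1987, 0.1073]
tool_rot: [1.0, 0.007, -0.003, 0.0]
contact_force: [-13.2, -0.4, 9.0]
width: -0.0001
grasp_force: 6.4
```

Black is flush at TCP x≈0.593. Same for yellow.

play_rows(moves=[[-0.2,0,0,0],[-0.2,0,-0.3,0],[0,0,-0.8,0],[0,0.4,-0.5,0],[0,0.8,0,0],[0,0.52,0.5,0],[0,0,0.6,0],[0,0,0.5,0]])

```text
clock: 19.43
eef_pos: [0.5805, 0.1284, 0.1069]
tool_rot: [1.0, 0.006, 0.001, -0.0]
contact_force: [0.1, 0.5, 0.3]
width: -0.0002
grasp_force: 0.0
```

play_rows(moves=[[0,0,0,0],[0.1,0,0,0],[0.1,0,0,0],[0.1,0,0,0],[0,0,0,0]])

```text
clock: 19.85
eef_pos: [0.5938, 0.1301, 0.1088]
tool_rot: [1.0, 0.007, 0.001, -0.0]
contact_force: [0.9, -0.5, 0.1]
width: 0.0004
grasp_force: 0.0
```

play_rows(moves=[[0.05,0,0,0],[0,0,0,0]])

```text
clock: 20.02
eef_pos: [0.5945, 0.13, 0.108]
tool_rot: [1.0, 0.007, -0.0, -0.0]
contact_force: [-2.0, 0.0, 1.3]
width: 0.0002
grasp_force: 0.9
```

play_rows(moves=[[0.04,0,0,0],[0,0,0,0]])

```text
clock: 20.18
eef_pos: [0.5949, 0.13, 0.1076]
tool_rot: [1.0, 0.007, -0.002, 0.0]
contact_force: [-10.1, -0.0, 7.6]
width: 0.0003
grasp_force: 5.1
```

play_rows(moves=[[-0.25,0,0,0],[-0.25,0,-0.3,0],[0,0,-0.8,0],[0,0,-0.8,0],[-0.1,0.7,0,0],[-0.1,0.9,0,0],[-0.1,0.9,0,0],[-0.05,0.9,0,0]])

```text
clock: 20.85
eef_pos: [0.5635, -0.0078, 0.184]
tool_rot: [1.0, 0.007, 0.001, 0.0]
contact_force: [-0.3, -0.5, -0.2]
width: -0.0003
grasp_force: 0.0
```

play_rows(moves=[[0,0.7,0,0],[0,0,0,0],[0,0,0,0]])

```text
clock: 21.1
eef_pos: [0.5644, -0.0358, 0.1838]
tool_rot: [1.0, 0.005, 0.0, 0.0]
contact_force: [-0.5, 0.1, 1.0]
width: -0.0
grasp_force: 0.0
```

```bash
python3 - <<'E'
from h import *
st();plan(.5590,-.032,.095,.013,n=4)
E
```

```text
21.1 [ 0.5644 -0.0358  0.1838] h 0.010957759657809657 tilt [0.0004 0.    ] F [-0.4576  0.0902  1.0069] -1.413973564246843e-05 0.0
from [ 0.5644 -0.0358  0.1838] 0.011 clk 21.1
[[-0.03, -0.02, 0.55, 0.0], [-0.03, -0.02, 0.55, 0.0], [-0.03, -0.02, 0.55, 0.0], [-0.03, -0.02, 0.55, 0.0]]
```

play_rows(moves=[[-0.03,-0.01,0.5,0],[-0.03,-0.01,0.6,0],[-0.03,-0.01,0.6,0],[-0.03,-0.01,0.5,0],[0,0,0,0]])

```text
clock: 21.52
eef_pos: [0.5577, -0.0316, 0.0922]
tool_rot: [1.0, 0.007, -0.003, -0.0]
contact_force: [-0.8, 1.2, -0.1]
width: -0.0001
grasp_force: 0.0
```

play_rows(moves=[[0,-0.15,0,0],[0,-0.15,0,0],[0,-0.15,0,0],[0,-0.15,0,0],[0,-0.15,0,0],[0,-0.1,0,0],[0,0,0,0]])

```text
clock: 22.1
eef_pos: [0.559, 0.0019, 0.0958]
tool_rot: [1.0, 0.007, 0.0, -0.0]
contact_force: [-0.6, -0.6, -0.2]
width: 0.0003
grasp_force: 0.0
```

play_rows(moves=[[0,-0.1,0,0],[0,-0.1,0,0],[0,-0.1,0,0],[0,-0.1,0,0],[0,0,0,0]])

```text
clock: 22.52
eef_pos: [0.5587, 0.0176, 0.0955]
tool_rot: [1.0, 0.007, -0.0, -0.0]
contact_force: [0.0, -0.9, 0.2]
width: -0.0001
grasp_force: 0.0
```

Now slow 1.6–2 mm steps towards the stop.

play_rows(moves=[[0,-0.05,0,0],[0,-0.05,0,0],[0,-0.05,0,0],[0,0,0,0]])

```text
clock: 22.85
eef_pos: [0.5587, 0.0232, 0.0955]
tool_rot: [1.0, 0.007, -0.0, -0.0]
contact_force: [-0.2, -0.6, 0.6]
width: 0.0002
grasp_force: 0.2
```

play_rows(moves=[[0,-0.04,0,0],[0,0,0,0]])

```text
clock: 23.02
eef_pos: [0.5586, 0.0247, 0.0955]
tool_rot: [1.0, 0.007, -0.0, -0.0]
contact_force: [-0.1, -0.7, 0.1]
width: 0.0001
grasp_force: 0.4
```

play_rows(moves=[[0,-0.04,0,0],[0,0,0,0]])

```text
clock: 23.18
eef_pos: [0.5586, 0.0264, 0.0954]
tool_rot: [1.0, 0.007, -0.0, -0.0]
contact_force: [-0.1, -1.0, -0.7]
width: 0.0001
grasp_force: 0.5
```

play_rows(moves=[[0,-0.03,0,0],[0,0,0,0]])

```text
clock: 23.35
eef_pos: [0.5586, 0.0275, 0.0955]
tool_rot: [1.0, 0.007, -0.0, -0.0]
contact_force: [0.2, -1.6, -0.5]
width: -0.0005
grasp_force: 0.6
```

play_rows(moves=[[0,-0.03,0,0],[0,0,0,0]])

```text
clock: 23.52
eef_pos: [0.5586, 0.0287, 0.0955]
tool_rot: [1.0, 0.007, -0.0, -0.0]
contact_force: [-0.6, -2.4, -1.0]
width: 0.0002
grasp_force: 0.6
```

play_rows(moves=[[0,-0.03,0,0],[0,0,0,0]])

```text
clock: 23.68
eef_pos: [0.5586, 0.0299, 0.0955]
tool_rot: [1.0, 0.007, -0.0, -0.0]
contact_force: [-0.2, -1.9, -0.4]
width: -0.0004
grasp_force: 0.6
```

play_rows(moves=[[0,-0.03,0,0],[0,0,0,0]])

```text
clock: 23.85
eef_pos: [0.5586, 0.0311, 0.0955]
tool_rot: [1.0, 0.007, 0.0, -0.0]
contact_force: [0.1, -1.1, -0.9]
width: -0.0
grasp_force: 0.6
```

play_rows(moves=[[0,-0.03,0,0],[0,0,0,0]])

```text
clock: 24.02
eef_pos: [0.5586, 0.0323, 0.0955]
tool_rot: [1.0, 0.007, 0.0, -0.0]
contact_force: [0.4, -1.3, -0.8]
width: -0.0003
grasp_force: 0.5
```

play_rows(moves=[[0,-0.03,0,0],[0,0,0,0]])

```text
clock: 24.18
eef_pos: [0.5585, 0.0335, 0.0955]
tool_rot: [1.0, 0.007, 0.0, -0.0]
contact_force: [0.2, -1.0, -0.3]
width: -0.0003
grasp_force: 0.5
```

play_rows(moves=[[0,-0.03,0,0],[0,0,0,0]])

```text
clock: 24.35
eef_pos: [0.5585, 0.0348, 0.0955]
tool_rot: [1.0, 0.007, -0.0, -0.0]
contact_force: [-0.4, 0.1, -0.7]
width: -0.0003
grasp_force: 0.5
```

play_rows(moves=[[0,-0.03,0,0],[0,0,0,0]])

```text
clock: 24.52
eef_pos: [0.5585, 0.0359, 0.0955]
tool_rot: [1.0, 0.007, 0.0, -0.0]
contact_force: [0.9, -1.0, -0.3]
width: 0.0001
grasp_force: 0.5
```

play_rows(moves=[[0,-0.03,0,0],[0,0,0,0]])

```text
clock: 24.68
eef_pos: [0.5587, 0.0367, 0.0956]
tool_rot: [1.0, 0.007, 0.0, 0.0]
contact_force: [0.9, -6.2, -0.2]
width: -0.0002
grasp_force: 2.8
```

play_rows(moves=[[0,-0.03,0,0],[0,0,0,0]])

```text
clock: 24.85
eef_pos: [0.5587, 0.0369, 0.0956]
tool_rot: [1.0, 0.007, 0.0, 0.001]
contact_force: [-0.2, -14.3, -0.1]
width: -0.0001
grasp_force: 7.5
```

The stop is felt at 14 N. I'll hold briefly, back off, and look at the row.

play_rows(moves=[[0,-0.005,0,0],[0,0,0,0],[0,0,0,0]])

```text
clock: 25.1
eef_pos: [0.5587, 0.0369, 0.0956]
tool_rot: [1.0, 0.007, 0.0, 0.001]
contact_force: [0.1, -16.3, 1.2]
width: -0.0001
grasp_force: 8.0
```

play_rows(moves=[[0,0.1,0,0],[0,0.4,0,0],[0,0.3,-0.5,0],[0,0,-0.8,0],[0,0,-0.8,0],[-0.6,0.7,0,0],[-0.7,0.7,0,0],[-0.7,0.7,0,0]])

```text
clock: 25.77
eef_pos: [0.4792, -0.079, 0.18]
tool_rot: [1.0, 0.007, 0.001, 0.0]
contact_force: [0.6, -0.7, -0.5]
width: -0.0001
grasp_force: 0.0
```

play_rows(moves=[[-0.3,0.6,0,0],[0,0.5,0,0],[0,0,0,0]])

```text
clock: 26.02
eef_pos: [0.4684, -0.1253, 0.1799]
tool_rot: [1.0, 0.005, 0.001, 0.0]
contact_force: [0.1, -0.7, -0.4]
width: -0.0
grasp_force: 0.0
```

```bash
python3 - <<'E'
from h import *
import cv2
st()
im=arm.snapshot("top")[:,:,::-1]; cv2.imwrite("pics/t6full.png",im); a=im[172:242,190:295]; cv2.imwrite("pics/t6.png",cv2.resize(a,None,fx=7.6,fy=7.6,interpolation=cv2.INTER_CUBIC))
E
```

```text
26.02 [ 0.4684 -0.1253  0.1799] h 0.010747694128931699 tilt [0.0006 0.0002] F [ 0.1397 -0.653  -0.3998] -1.685567515489862e-05 0.0
```

View pics/t6.png

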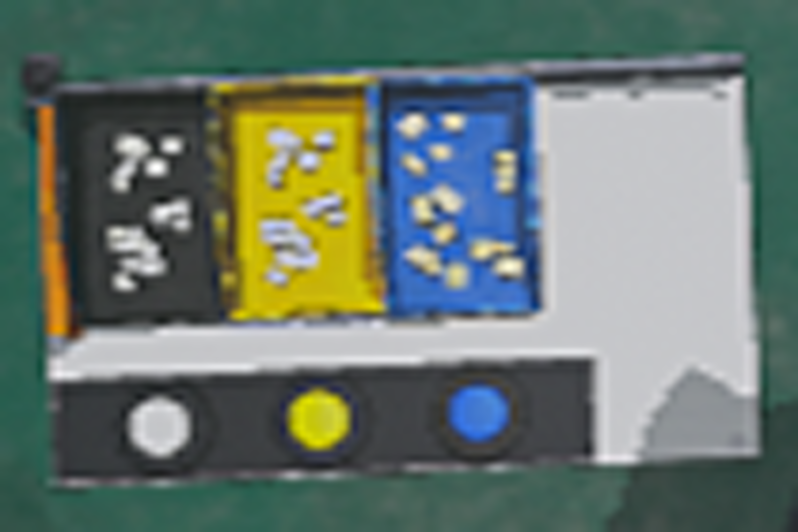

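The row is closed against the orange stop (68,200 in the crop) and flush with the fence line (rims at rows 78–90). Now the buttons, left to right.

```bash
python3 - <<'E'
from h import *
plan(.462,.2145,.15,.012,n=9)
E
```

```text
from [ 0.4686 -0.1239  0.1798] 0.0108 clk 26.0667
[[-0.01, -0.94, 0.08, 0.0], [-0.01, -0.94, 0.08, 0.0], [-0.01, -0.94, 0.08, 0.0], [-0.01, -0.94, 0.08, 0.0], [-0.01, -0.94, 0.08, 0.0], [-0.01, -0.94, 0.08, 0.0], [-0.01, -0.94, 0.08, 0.0], [-0.01, -0.94, 0.08, 0.0], [-0.01, -0.94, 0.08, 0.0]]
```

play_rows(moves=[[-0.01,-0.6,0,0],[-0.01,-0.94,0,0],[-0.01,-0.94,0,0],[-0.01,-0.94,0,0],[-0.01,-0.94,0.1,0],[-0.01,-0.94,0.1,0],[-0.01,-0.94,0.1,0],[-0.01,-0.94,0.1,0]])

```text
clock: 26.73
eef_pos: [0.4608, 0.1673, 0.1634]
tool_rot: [1.0, 0.007, 0.0, -0.0]
contact_force: [1.5, 0.4, -0.8]
width: 0.0001
grasp_force: 0.0
```

play_rows(moves=[[-0.01,-0.94,0.1,0],[-0.01,-0.34,0.1,0],[0,0,0,0],[0,0,0,0]])

```text
clock: 27.07
eef_pos: [0.4594, 0.2166, 0.1552]
tool_rot: [1.0, 0.008, -0.0, 0.0]
contact_force: [0.9, -0.7, 0.4]
width: -0.0001
grasp_force: 0.0
```

```bash
python3 - <<'E'
from h import *
st();plan(.462,.2145,.117,.012)
E
```

```text
27.07 [0.4594 0.2166 0.1552] h 0.01588392333234654 tilt [-0.0004  0.0001] F [ 0.8508 -0.7181  0.396 ] -5.152122324360203e-05 0.0
from [0.4594 0.2166 0.1552] 0.0159 clk 27.0667
[[0.03, 0.03, 0.48, 0.02], [0.03, 0.03, 0.48, 0.02]]
```

play_rows(moves=[[0.03,0.03,0.48,0.02],[0.03,0.03,0.48,0.02],[0,0,0,0]])

```text
clock: 27.32
eef_pos: [0.4614, 0.2117, 0.1148]
tool_rot: [1.0, 0.004, -0.002, 0.001]
contact_force: [-1.0, -0.1, -0.9]
width: -0.0001
grasp_force: 0.0
```

play_rows(moves=[[0,0,0.1,0],[0,0,0.1,0],[0,0,0,0]])

```text
clock: 27.57
eef_pos: [0.4628, 0.2129, 0.1094]
tool_rot: [1.0, 0.004, 0.0, -0.0]
contact_force: [-0.1, -1.1, 1.4]
width: 0.0
grasp_force: 0.7
```

play_rows(moves=[[0,0,0.07,0],[0,0,0,0]])

```text
clock: 27.73
eef_pos: [0.4629, 0.2131, 0.1067]
tool_rot: [1.0, 0.005, 0.001, -0.0]
contact_force: [1.0, -1.6, 2.6]
width: 0.0
grasp_force: 1.5
```

play_rows(moves=[[0,0,0.05,0],[0,0,0,0]])

```text
clock: 27.9
eef_pos: [0.4629, 0.2131, 0.1045]
tool_rot: [1.0, 0.005, 0.001, -0.0]
contact_force: [0.7, -2.1, 4.2]
width: -0.0001
grasp_force: 2.1
```

play_rows(moves=[[0,0,0.04,0],[0,0,0,0]])

```text
clock: 28.07
eef_pos: [0.4629, 0.2132, 0.1035]
tool_rot: [1.0, 0.005, 0.0, -0.0]
contact_force: [-1.9, -3.2, 13.9]
width: 0.0003
grasp_force: 6.8
```

White is fully down (14 N at the end stop). Now release it and do yellow with the same depth.

play_rows(moves=[[0,0,-0.3,0],[0,0,-0.4,0],[0,0.5,0,0],[-0.01,0.7,0,0],[0,0.47,0,0],[0,0,0,0],[0,0,0,0],[0,0,0.3,0]])

```text
clock: 28.73
eef_pos: [0.4636, 0.147, 0.1199]
tool_rot: [1.0, 0.004, 0.001, -0.0]
contact_force: [0.4, 0.9, 0.6]
width: 0.0001
grasp_force: 0.0
```

play_rows(moves=[[0,0,0.2,0],[0,0,0.1,0],[0,0,0.05,0],[0,0,0,0],[0,0,0,0]])

```text
clock: 29.15
eef_pos: [0.4626, 0.1467, 0.1048]
tool_rot: [1.0, 0.005, -0.0, -0.0]
contact_force: [-2.0, 1.9, 4.4]
width: -0.0
grasp_force: 2.0
```

play_rows(moves=[[0,0,0.05,0],[0,0,0,0]])

```text
clock: 29.32
eef_pos: [0.4628, 0.1466, 0.1035]
tool_rot: [1.0, 0.005, 0.0, -0.0]
contact_force: [-5.1, 2.9, 13.2]
width: 0.0
grasp_force: 6.9
```

play_rows(moves=[[0,0,-0.3,0],[0,0,-0.4,0],[0,0.5,0,0],[0,0.7,0,0],[0,0.53,0,0],[0,0,0,0],[0,0,0,0],[0,0,0.3,0]])

```text
clock: 29.98
eef_pos: [0.4644, 0.0774, 0.12]
tool_rot: [1.0, 0.004, 0.002, -0.0]
contact_force: [1.4, -0.2, 0.4]
width: 0.0003
grasp_force: 0.0
```

play_rows(moves=[[0,0,0.2,0],[0,0,0.1,0],[0,0,0.05,0],[0,0,0,0],[0,0,0,0]])

```text
clock: 30.4
eef_pos: [0.4633, 0.0775, 0.1049]
tool_rot: [1.0, 0.005, -0.0, -0.0]
contact_force: [-2.2, 3.2, 4.0]
width: 0.0001
grasp_force: 2.0
```

play_rows(moves=[[0,0,0.05,0],[0,0,0,0]])

```text
clock: 30.57
eef_pos: [0.4634, 0.0774, 0.1035]
tool_rot: [1.0, 0.005, 0.0, -0.0]
contact_force: [-4.9, 3.9, 15.7]
width: -0.0002
grasp_force: 7.5
```

All three buttons went fully down. Withdraw and check.

play_rows(moves=[[0,0,-0.4,0],[0,0,-0.8,0],[0,0,-0.8,0],[0,0.7,0,0],[0,0.9,0,0],[0,0.9,0,0],[0,0.9,0,0],[0,0.9,0,0]])

```text
clock: 31.23
eef_pos: [0.4647, -0.0966, 0.1829]
tool_rot: [1.0, 0.005, 0.0, 0.0]
contact_force: [0.6, 0.0, -0.9]
width: -0.0001
grasp_force: 0.0
```

play_rows(moves=[[0,0.6,0,0],[0,0,0,0],[0,0,0,0],[0,0,0,0]])

```text
clock: 31.57
eef_pos: [0.465, -0.1185, 0.1826]
tool_rot: [1.0, 0.005, -0.0, -0.0]
contact_force: [0.4, -0.4, 0.6]
width: -0.0001
grasp_force: 0.0
```

```bash
python3 - <<'E'
from h import *
import cv2
st()
im=arm.snapshot("top")[:,:,::-1]; a=im[172:242,190:295]; cv2.imwrite("pics/t7.png",cv2.resize(a,None,fx=7.6,fy=7.6,interpolation=cv2.INTER_CUBIC))
E
```

```text
31.57 [ 0.465  -0.1185  0.1826] h 0.009053905634400443 tilt [-0.0002 -0.0001] F [ 0.3564 -0.3738  0.5951] -9.23122349677274e-05 0.0
```

View pics/t7.png

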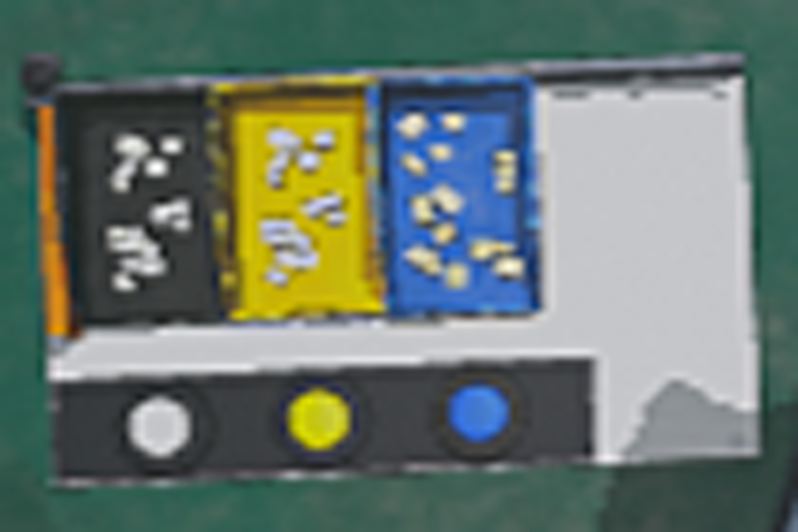

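The row is unchanged and closed against the stop. The buttons at (160,427), (318,419) and (478,412) look as they did before pressing.

```bash
python3 -c "
from station import arm
print(arm.finish_job())"
```

```text
the job is handed in; nothing more can be done
None
```

The job is handed in at about 32 s of the 67 s allowed: black, yellow and blue stand closed against the end stop after a squeeze of about 16 N, and white, yellow and blue were each pressed fully down and released in that order; no verdict came back.

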